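# Switch on the bench power box

### The arm

A 6-joint arm with a two-finger parallel gripper is mounted at the origin on the work surface. World frame = base frame: x ahead of the robot, y to its left, z up, the work surface at z = 0. Lengths are in m, angles in rad, forces in N, time in s.
With the tool pointing down it reaches from about 0.375 to 0.975 m from the base axis. Payload 3.8 kg.
Tool frame: the origin (TCP) lies on the mounting face of the last link; the fingertips stand 173 mm ahead of it and the grasp point (between the pads) lies 155 mm ahead of it; z points along the fingers, y is the line along which they close (so a half turn about z gives the same grasp; the last joint's range is limited). The gripper opens to 85 mm and grips with 20 to 120 N. Pads are 22 mm wide; open, the fingers measure 114 mm over their backs; the gripper's body (76 mm by 85 mm) begins 54 mm behind the grasp point. The pads swing forward as they close: fully open they stand 13 mm farther back than shut.
Start: joints at [-1.312, 0.264, 1.604, -0, 1.274, -0.037], TCP at [0.197, -0.646, 0.405] pointing down, gripper open.
Joint ranges: [-2.63, 2.63], [-0.94, 2.18], [0.31, 2.57], [-1.31, 4.45], [0, 2.66], [-2.55, 2.55]. Speed limits (rad/s): [2.57, 2.57, 3.14, 3.14, 3.14, 3.14].

### API

Orientations are given as a rotation vector (axis times angle).
In Python, from workcell import bot gives the robot as it stands.
- The arm moves only by the tool drive_tool, never from a script. Its argument "increments" is a list of rows, each an object with "delta_pos": the shift along the tool's x, y, z in mm, a list of three; "turn": the turn about the tool's z in rad; "jaw": the opening, from -1 (shut) to 1 (fully open). A call has 1 to 8 rows; each row shifts and turns the commanded pose from where the row before left it, along the tool's axes as they then stand; what a row does not reach is not made up. A row lasts 1/12 s, in which the tool goes at most 41.7 mm and 7.16 degrees, less where a joint would pass 70% of its speed; a pose out of reach is approached as far as the arm can. A call is refused whole if a number of a shift passes 41.7 or a number of a turn 0.125, either way. A call with a gripper value outside its range is refused whole. The fingers move at their own pace and stop on an object; "grip_force" is the grip in N (left out, the last holds). Time passes only in rows, so rows that do not move let the fingers close. It gives the time, the measured TCP pose, the force, the opening and the grip force at its end, in the units of the state.
- bot.read_state(): the state, without advancing time (a new reading comes with each control period).
- bot.read_camera(name): name is "scene" or "top"; returns a dict with "pixels" (420x560x3 uint8, red, green, blue), "fovy" (degrees; the focal length in pixels is half the picture's height over the tangent of half this angle, whatever the lens; pixels are square), "cx", "cy" (the principal point, pixels), "camera_from_world" (4x4, takes a point from world to camera coordinates). Camera axes: x right, y down, z forward; pixel columns grow to the right and rows downward; lengths in m; the calibration is good to about 2 mm. A picture is of the moment at which its call begins. There is no depth.
- bot.finish_job(): hands the job in; it is judged then, once.
The state is a dict: "time": time; "q": joint angles; "joint_vel": joint speeds; "joint_torque": joint torques, N m; "tool_pos": TCP position; "tcp_rot": TCP orientation; "wrist_force": force on the tool from outside, world axes, zero at the start; "torque": the same for the moment, N m; "width": opening from 0.0 (shut) to 1.0 (fully open); "grip_force": force on a finger pad.
Only numpy, scipy, OpenCV 4.12 (cv2) and the standard library are available. Lean on these libraries where they do the work, as an engineer would, in place of code of your own. Each camera call takes 0.05 s, during which the arm holds its last target. There are 200 camera calls.

### The job

Switch on the bench's power box: press its flush metal cover in at the middle of the front edge and let go so that it springs open, press the raised end of the white paddle switch inside until it tips over, then swing the cover back down and press it in once more so that it latches shut, flush with the box. Do it all with the fingertips or the outside of the fingers: grip nothing, never take the cover's plate between the fingers, and leave the other things on the bench where they are.

Things in the scene. Friction and masses are not known exactly. Their poses are not given: they have to be found in the camera images.
- powerbox: black power box fixed to the bench, 150 mm deep (x), 260 mm wide (y), 80 mm high, a metal cover let into its top. Origin: centre of its underside; x from its front (robot side) to its hinge side, y to its left, z up. Recess under the cover: 124 by 236 mm, floor 35 mm below the rim; in it a socket insert (left, +y), a paddle switch (right, -y) and mid-front a catch block 29 mm wide, 20 mm high
- cover (a joint): cover angle, rad: 0 latched, flush; negative pressed in (stop -0.048, i.e. 4.6 mm at cover_press); positive open (stop 1.70, just past upright). A damped spring swings it open in 2 s unless latched. Push-push latch: pressing in 3.5 mm or more at cover_press, or to the stop, and letting go opens it if latched, latches it if swung down from beyond 0.3; each press changes it over. 3 to 8 N
- cover_press (a point): faint round finger mark on the cover's outer face (plate 118 by 232 by 5 mm), over the latch; turns with the cover. 95 mm from the hinge axis, 25 mm from the free front edge, mid-width. z: outward normal of the outer face (up when shut), y along the hinge, x towards the hinge. On the inner face, near the free edge, a latch tongue 16 mm wide stands 27 mm out
- cover_hinge (a point): middle of the cover's hinge axis, 60 mm behind the box's middle (+x), 77.5 mm above the bench, 2.5 mm below the outer face of the shut cover. The axis runs along y; turns with the cover
- paddle (a joint): paddle switch angle, rad: 0 off, front end (robot side) raised; 0.20 on, rear end raised. It snaps to the nearer end of its travel; about 4 N on the raised end tips it
- paddle_end (a point): point on the top face of the white paddle (67 mm along x, 33 mm along y) at its front, raised end: 25.5 mm from its pivot, 8 mm from its front edge, 55 mm right of the box's middle, 21 mm below the rim when off; pressing it down 5 mm tips the switch. Turns with the paddle: x to the rear, z out of the face
- glue: white glue bottle with a nozzle, 35 mm across, 118 mm high, standing; origin at the centre of its base
- driver: screwdriver with a black handle, 190 mm long, lying; origin in its middle, x along it
- tape: roll of masking tape lying flat, 100 mm across, 24 mm high; origin at the centre of its underside
- tuner: steel tuning machine, about 62 by 26 by 25 mm, lying; origin under its plate
- jar: clear jar with a steel cap, 60 mm across, 75 mm high, standing; origin at the centre of its base
- sander: wooden sanding block, 150 by 55 by 33 mm; origin at the centre of its underside
- caliper: digital caliper, 200 mm long, 12 mm high, lying flat; origin at the middle of its beam's underside

How it is judged:
By the outcome, as a careful person would: the job done as asked, in the order asked, and still so for the second after the job is handed in, with the robot touching nothing.
It also fails if it takes over 51 s, if anything falls off the work surface, if the arm or the gripper's body presses on something with over 40 N, if the wrist force passes 120 N, or if a joint passes its speed limit or range.

## Working session

There is one attempt and no reset: what is moved stays moved. The work goes in short steps, Python scripts to look and compute and a tool call to move; the robot and the scene stay as the last step left them, time stands still between calls to the robot, and variables do not carry over. Pictures are saved under pics/ and viewed, at most 10 in all, crops included, and the job is handed in when it is done.

Besides the shell and the picture viewer there is one more tool, called after "Request:" by a JSON object that holds its "api" and its "payload". drive_tool: Moves the arm, as the interface text tells. Its arguments: {"type":"object","properties":{"increments":{"type":"array"},"grip_force":{"type":"number"}},"required":["increments"]}

```bash
mkdir -p pics; ls; cat > h.py <<'E'
import numpy as np, cv2
from workcell import bot
def snap(n,f):
    c=bot.read_camera(n); cv2.imwrite('pics/'+f,cv2.cvtColor(c['pixels'],cv2.COLOR_RGB2BGR)); 
    import pickle; pickle.dump(c,open(f'{n}.pkl','wb')); return c
def foc(c): return 210/np.tan(np.radians(c['fovy'])/2)
def proj(c,p):
    q=c['camera_from_world']@np.r_[p,1]; f=foc(c); return np.array([c['cx']+f*q[0]/q[2],c['cy']+f*q[1]/q[2]])
def onz(c,u,v,z):
    f=foc(c); T=np.linalg.inv(c['camera_from_world']); d=T[:3,:3]@np.array([(u-c['cx'])/f,(v-c['cy'])/f,1]); o=T[:3,3]
    return o+d*(z-o[2])/d[2]
E
python3 - <<'E'
from h import *
for n in('scene','top'):
    c=snap(n,n+'1.png'); print(n,c['fovy'],c['cx'],c['cy'],np.linalg.inv(c['camera_from_world']).round(3).tolist())
print(bot.read_state())
E
```

```text
pics
scene 46.380414925462134 275.65112712385286 211.04582008067186 [[0.285, 0.79, -0.543, 1.33], [0.959, -0.232, 0.164, -0.264], [0.004, -0.567, -0.824, 1.344], [0.0, 0.0, 0.0, 1.0]]
top 56.78114810240302 280.0420783534241 215.43251368819787 [[-0.002, -0.989, 0.145, 0.35], [-1.0, 0.004, 0.015, -0.021], [-0.015, -0.145, -0.989, 1.14], [0.0, 0.0, 0.0, 1.0]]
{'time': 0.1, 'q': array([-1.31188441e+00,  2.64702591e-01,  1.60525517e+00,  5.50273517e-05,
        1.27369735e+00, -3.68780685e-02]), 'joint_vel': array([ 0.0004767 , -0.00143997, -0.00317492, -0.00162039, -0.00316705,
        0.00043387]), 'joint_torque': array([ 1.82933738e-03, -5.16701746e+01, -3.68590021e+01,  1.25543161e-04,
        6.31603121e-03, -2.90889079e-05]), 'tool_pos': array([ 0.19670132, -0.64537999,  0.40345988]), 'tcp_rot': array([-3.10526789e+00, -4.62605888e-01,  2.76627627e-04]), 'wrist_force': array([ 0.35632334, -0.27038849,  0.20016804]), 'torque': array([ 0.0036835 , -0.01223934, -0.01990775]), 'grip_force': 0.0, 'width': 0.9977092094741529}
```

```bash
python3 -c "
import cv2,numpy as np
a=cv2.imread('pics/top1.png');b=cv2.imread('pics/scene1.png')
cv2.imwrite('pics/top1b.png',cv2.resize(a,(800,600),interpolation=3));cv2.imwrite('pics/scene1b.png',cv2.resize(b,(800,600),interpolation=3))"
```

```text
(no output)
```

View pics/top1b.png

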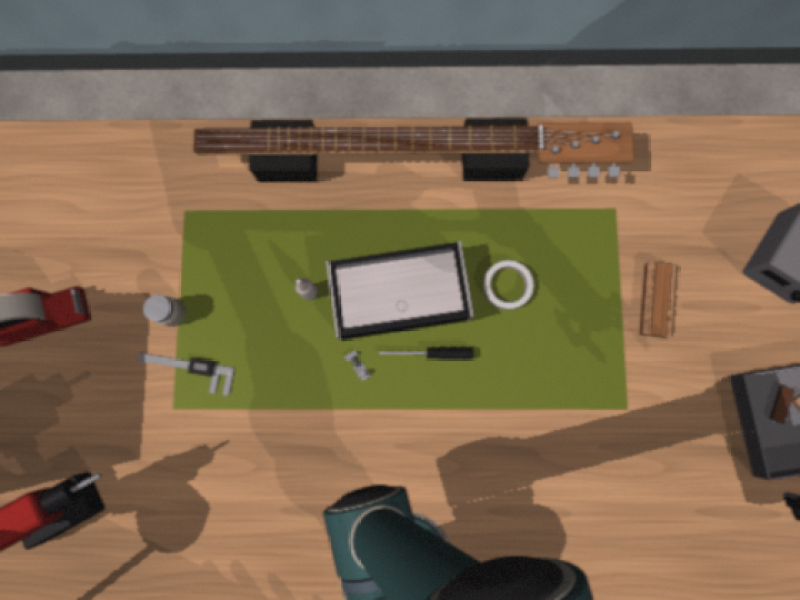

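View pics/scene1b.png

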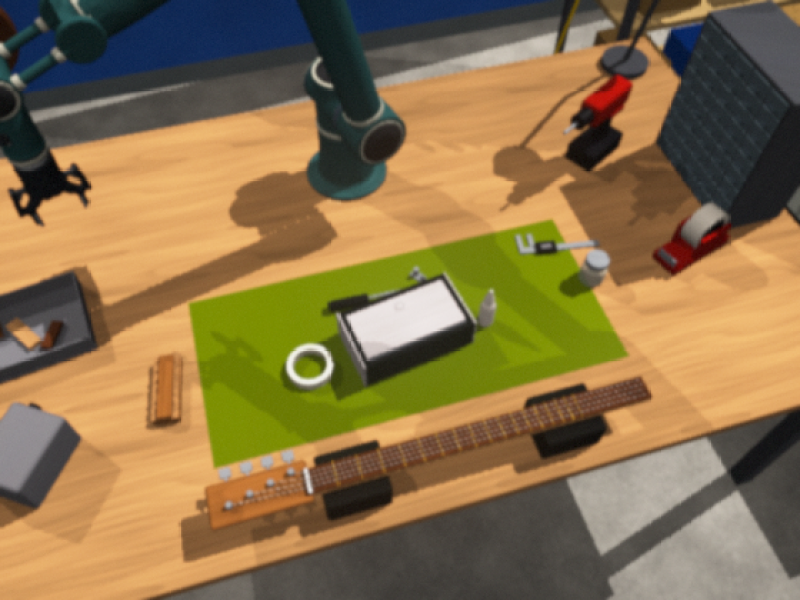

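```bash
python3 -c "
import cv2
a=cv2.imread('pics/top1.png')[150:260,190:350];cv2.imwrite('pics/crop1.png',cv2.resize(a,(800,550),interpolation=2))"
```

```text
(no output)
```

View pics/crop1.png

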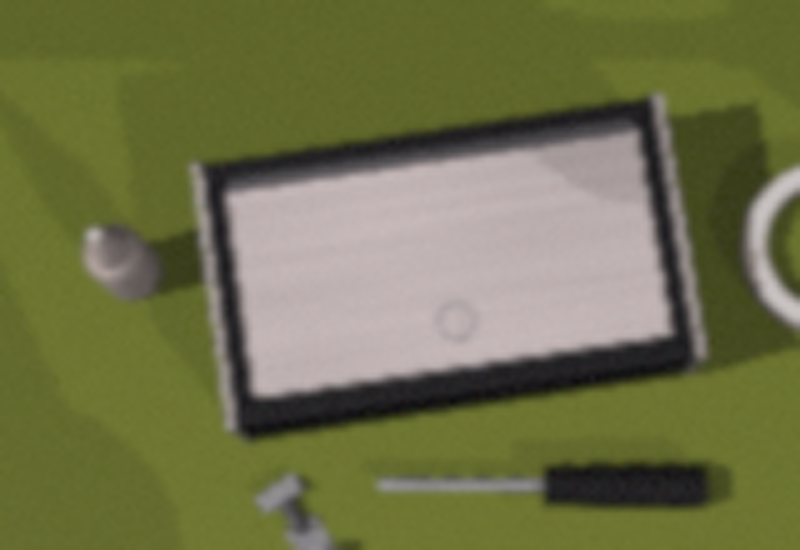

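The crop shows the cover's finger mark at crop (457,321), i.e. top pixel (281,213.8), and cover corners at crop (227,190), (640,127), (675,338), (250,400). The glue stands left of the box and the tape right of it; the driver and tuner lie in front.

```bash
python3 - <<'E'
from h import *
import pickle
c=pickle.load(open('top.pkl','rb'))
f=lambda u,v,z=.08:onz(c,190+(u+.5)/5-.5,150+(v+.5)/5-.5,z)
P=[f(*p) for p in [(227,190),(640,127),(675,338),(250,400)]]
for p in P: print(p.round(4))
m=f(457,321); print('mark',m.round(4))
y1=P[0]-P[1]; y2=P[3]-P[2]; print(np.linalg.norm(y1),np.linalg.norm(y2),[np.degrees(np.arctan2(-v[0],v[1])) for v in (y1,y2)])
for a,b in((0,3),(1,2)):
  x=P[a]-P[b]; print(np.linalg.norm(x),np.degrees(np.arctan2(x[1],x[0])))
ce=sum(P)/4; print('centre of cover',ce.round(4))
E
cat >> h.py <<'E'
from scipy.spatial.transform import Rotation as R
def st():
    s=bot.read_state(); print(s['time'],s['tool_pos'].round(4),R.from_rotvec(s['tcp_rot']).as_matrix().round(3).tolist(),s['wrist_force'].round(2),s['width'],s['q'].round(3)); return s
E
python3 -c "
from h import *
st()"
```

```text
[0.5841 0.1209 0.08  ]
[ 0.619 -0.11   0.08 ]
[ 0.4997 -0.1273  0.08  ]
[0.4662 0.1064 0.08  ]
mark [ 0.5097 -0.0074  0.08  ]
0.23344393271212618 0.2361302187709078 [np.float64(8.584781222198487), np.float64(8.164509087450352)]
0.11880427655752515 6.992710508674085
0.12049204487504263 8.28956059022595
centre of cover [ 0.5423 -0.0025  0.08  ]
0.1 [ 0.1967 -0.6454  0.4035] [[0.957, 0.291, -0.0], [0.291, -0.957, 0.002], [0.0, -0.002, -1.0]] [ 0.36 -0.27  0.2 ] 0.9977092094741529 [-1.312  0.265  1.605  0.     1.274 -0.037]
```

Request:
{"api": "drive_tool", "payload": {"increments": [{"delta_pos": [0, 0, 0], "turn": 0.076, "jaw": -1}, {"delta_pos": [0, 0, 0], "turn": 0.076, "jaw": -1}, {"delta_pos": [20, -29.3, 0], "turn": 0, "jaw": -1}, {"delta_pos": [20, -29.3, 0], "turn": 0, "jaw": -1}, {"delta_pos": [20, -29.3, 0], "turn": 0, "jaw": -1}, {"delta_pos": [20, -29.3, 0], "turn": 0, "jaw": -1}, {"delta_pos": [20, -29.3, 0], "turn": 0, "jaw": -1}, {"delta_pos": [20, -29.3, 0], "turn": 0, "jaw": -1}]}}

```text
time: 0.77
tool_pos: [0.2906, -0.4528, 0.404]
tcp_rot: [-3.133, -0.225, 0.001]
wrist_force: [0.3, 0.1, 0.9]
width: 0.003
grip_force: 0.0
```

Request:
{"api": "drive_tool", "payload": {"increments": [{"delta_pos": [20, -29.3, 0], "turn": 0, "jaw": -1}, {"delta_pos": [20, -29.3, 0], "turn": 0, "jaw": -1}, {"delta_pos": [20, -29.3, 0], "turn": 0, "jaw": -1}, {"delta_pos": [20, -29.3, 0], "turn": 0, "jaw": -1}, {"delta_pos": [20, -29.3, 0], "turn": 0, "jaw": -1}, {"delta_pos": [20, -29.3, 0], "turn": 0, "jaw": -1}, {"delta_pos": [20, -29.3, 0], "turn": 0, "jaw": -1}, {"delta_pos": [20, -29.3, 0], "turn": 0, "jaw": -1}]}}

```text
time: 1.43
tool_pos: [0.4152, -0.1978, 0.4044]
tcp_rot: [-3.133, -0.225, 0.0]
wrist_force: [0.6, -0.9, -0.6]
width: -0.0
grip_force: 0.0
```

```bash
python3 -c "
from h import *
st()"
```

```text
1.4333 [ 0.4152 -0.1978  0.4044] [[0.99, 0.143, -0.0], [0.143, -0.99, 0.0], [-0.0, -0.0, -1.0]] [ 0.64 -0.93 -0.62] -4.474177112644498e-05 [-0.499 -0.153  2.043  0.     1.252  0.928]
```

Request:
{"api": "drive_tool", "payload": {"increments": [{"delta_pos": [20, -29.2, 0], "turn": 0, "jaw": -1}, {"delta_pos": [20, -29.2, 0], "turn": 0, "jaw": -1}, {"delta_pos": [20, -29.2, 10], "turn": 0, "jaw": -1}, {"delta_pos": [20, -29.2, 20], "turn": 0, "jaw": -1}, {"delta_pos": [20, -29.2, 30], "turn": 0, "jaw": -1}, {"delta_pos": [20, -29.2, 30], "turn": 0, "jaw": -1}, {"delta_pos": [0, 0, 30], "turn": 0, "jaw": -1}, {"delta_pos": [0, 0, 8], "turn": 0, "jaw": -1}]}}

```text
time: 2.1
tool_pos: [0.5035, -0.0136, 0.2777]
tcp_rot: [-3.132, -0.231, 0.013]
wrist_force: [-0.6, -0.1, -0.7]
width: -0.0
grip_force: 0.0
```

```bash
python3 -c "
from h import *
st()
c=snap('scene','s2.png')
a=cv2.imread('pics/s2.png')[120:285,190:410];cv2.imwrite('pics/s2c.png',cv2.resize(a,(800,600),interpolation=2))"
```

```text
2.1 [ 0.5035 -0.0136  0.2777] [[0.989, 0.147, -0.009], [0.147, -0.989, 0.001], [-0.008, -0.002, -1.0]] [-0.56 -0.13 -0.72] -0.00030906491424568795 [-0.077  0.061  2.088  0.     1.001  1.347]
```

View pics/s2c.png

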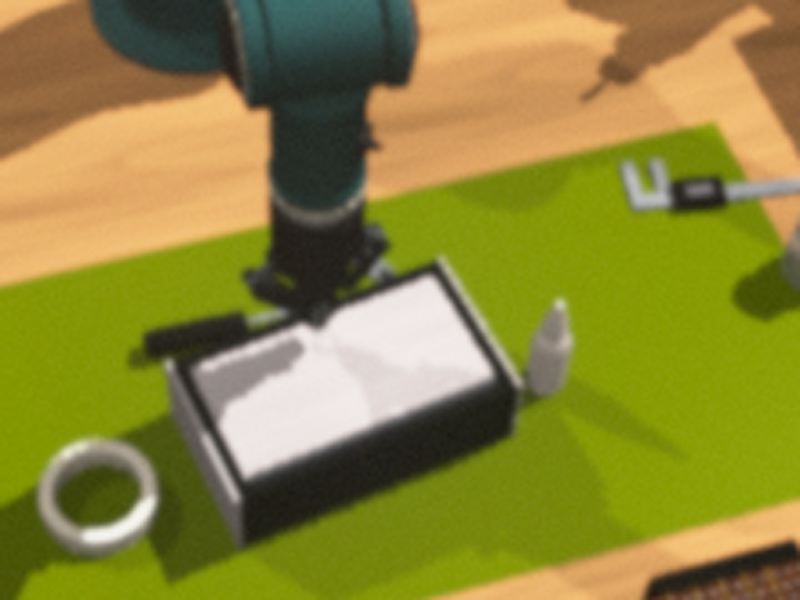

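The fingertips hover over the front-middle of the cover near the finger mark (crop about (318,318)). Descending.

Request:
{"api": "drive_tool", "payload": {"increments": [{"delta_pos": [0, 0, 0], "turn": 0, "jaw": -1}, {"delta_pos": [0, 0, 8], "turn": 0, "jaw": -1}, {"delta_pos": [0, 0, 8], "turn": 0, "jaw": -1}, {"delta_pos": [0, 0, 0], "turn": 0, "jaw": -1}]}}

```text
time: 2.48
tool_pos: [0.5053, -0.0163, 0.2666]
tcp_rot: [3.134, 0.223, 0.0]
wrist_force: [-0.6, 0.4, 0.4]
width: -0.002
grip_force: 0.0
```

Request:
{"api": "drive_tool", "payload": {"increments": [{"delta_pos": [4, -8, 6], "turn": 0, "jaw": -1}, {"delta_pos": [0, 0, 4], "turn": 0, "jaw": -1}, {"delta_pos": [0, 0, 2], "turn": 0, "jaw": -1}, {"delta_pos": [0, 0, 2], "turn": 0, "jaw": -1}]}}

```text
time: 2.82
tool_pos: [0.5084, -0.0068, 0.2529]
tcp_rot: [-3.133, -0.226, 0.0]
wrist_force: [-0.7, 0.9, 4.4]
width: 0.002
grip_force: 1.9
```

Request:
{"api": "drive_tool", "payload": {"increments": [{"delta_pos": [0, 0, 2], "turn": 0, "jaw": -1}, {"delta_pos": [0, 0, 2], "turn": 0, "jaw": -1}, {"delta_pos": [0, 0, 1.2], "turn": 0, "jaw": -1}, {"delta_pos": [0, 0, 0], "turn": 0, "jaw": -1}]}}

```text
time: 3.15
tool_pos: [0.5085, -0.0069, 0.2489]
tcp_rot: [-3.133, -0.226, 0.0]
wrist_force: [-4.7, 1.3, 10.9]
width: 0.005
grip_force: 5.7
```

Request:
{"api": "drive_tool", "payload": {"increments": [{"delta_pos": [0, 0, -30], "turn": 0, "jaw": -1}, {"delta_pos": [0, 0, -38], "turn": 0, "jaw": -1}, {"delta_pos": [-10, 0, -38], "turn": 0, "jaw": -1}, {"delta_pos": [-20, 0, -30], "turn": 0, "jaw": -1}, {"delta_pos": [-20, 0, 0], "turn": 0, "jaw": -1}, {"delta_pos": [-20, 0, 0], "turn": 0, "jaw": -1}, {"delta_pos": [-20, 0, 0], "turn": 0, "jaw": -1}, {"delta_pos": [0, 0, 0], "turn": 0, "jaw": -1}]}}

```text
time: 3.82
tool_pos: [0.4166, -0.0201, 0.3831]
tcp_rot: [3.133, 0.225, -0.002]
wrist_force: [-0.0, 0.2, -0.3]
width: 0.0
grip_force: 0.0
```

Request:
{"api": "drive_tool", "payload": {"increments": [{"delta_pos": [0, 0, 0], "turn": 0, "jaw": -1}, {"delta_pos": [0, 0, 0], "turn": 0, "jaw": -1}, {"delta_pos": [0, 0, 0], "turn": 0, "jaw": -1}, {"delta_pos": [0, 0, 0], "turn": 0, "jaw": -1}, {"delta_pos": [0, 0, 0], "turn": 0, "jaw": -1}, {"delta_pos": [0, 0, 0], "turn": 0, "jaw": -1}, {"delta_pos": [0, 0, 0], "turn": 0, "jaw": -1}, {"delta_pos": [0, 0, 0], "turn": 0, "jaw": -1}]}}

```text
time: 4.48
tool_pos: [0.4195, -0.0199, 0.3835]
tcp_rot: [-3.133, -0.226, 0.0]
wrist_force: [0.1, -0.5, -0.5]
width: 0.003
grip_force: 0.0
```

Request:
{"api": "drive_tool", "payload": {"increments": [{"delta_pos": [0, 0, 0], "turn": 0, "jaw": -1}, {"delta_pos": [0, 0, 0], "turn": 0, "jaw": -1}, {"delta_pos": [0, 0, 0], "turn": 0, "jaw": -1}, {"delta_pos": [0, 0, 0], "turn": 0, "jaw": -1}, {"delta_pos": [0, 0, 0], "turn": 0, "jaw": -1}, {"delta_pos": [0, 0, 0], "turn": 0, "jaw": -1}, {"delta_pos": [0, 0, 0], "turn": 0, "jaw": -1}, {"delta_pos": [0, 0, 0], "turn": 0, "jaw": -1}]}}

```text
time: 5.15
tool_pos: [0.4193, -0.0199, 0.3836]
tcp_rot: [3.133, 0.226, 0.0]
wrist_force: [0.7, -0.9, -0.0]
width: -0.003
grip_force: 0.0
```

```bash
python3 -c "
from h import *
st()
c=snap('scene','s3.png');c=snap('top','t3.png')
a=cv2.imread('pics/s3.png')[150:285,210:390];a=cv2.resize(a,(800,600),interpolation=2)
b=cv2.imread('pics/t3.png')[140:260,200:360]
b=cv2.resize(b,(800,600),interpolation=2)
cv2.imwrite('pics/s3c.png',a);cv2.imwrite('pics/t3c.png',b)"
```

```text
5.15 [ 0.4193 -0.0199  0.3836] [[0.99, 0.143, 0.0], [0.143, -0.99, -0.0], [0.0, 0.0, -1.0]] [ 0.7  -0.86 -0.03] -0.0033790565938792245 [-0.107 -0.223  2.139  0.     1.225  1.32 ]
```

View pics/t3c.png

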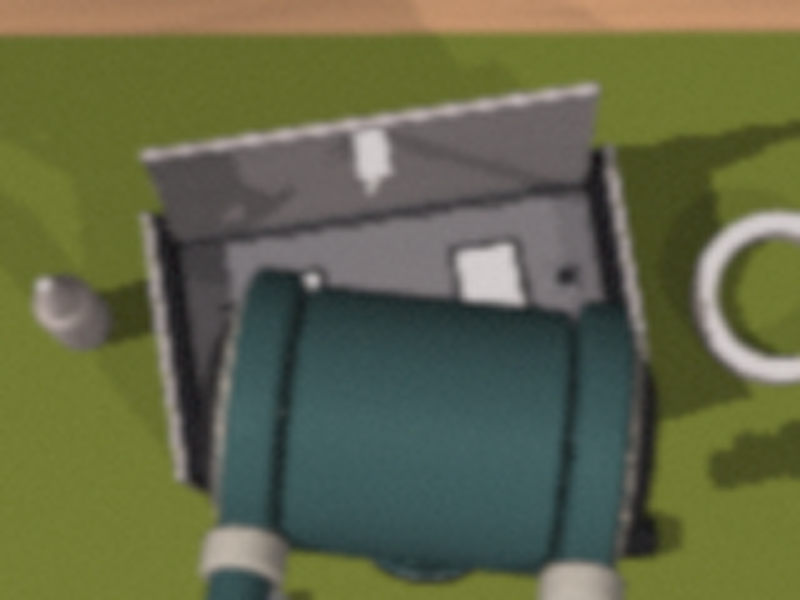

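The cover stands open; the white paddle's rear edge shows at crop (455..518, ~248), its front hidden under the arm. I compute the paddle end from this edge.

```bash
python3 -c "
from h import *
import pickle
c=pickle.load(open('top.pkl','rb'))
th=np.radians(8.2);X=np.array([np.cos(th),np.sin(th)]);Y=np.array([-X[1],X[0]])
for u,v in((455,250),(518,244),(486,247)):
  p=onz(c,200+(u+.5)/5-.5,140+(v+.5)/5-.5,.053)[:2]; d=p-np.array([.544,-.0025]); print(p.round(4),(d@X).round(4),(d@Y).round(4))
e=p-.059*X; print('end',e)
d=e-np.array([.4193,-.0199]); print('tool dx,dy mm',1000*d@X,-1000*d@Y)
"
```

```text
[ 0.5835 -0.0346] 0.0345 -0.0374
[ 0.5868 -0.0706] 0.0327 -0.0735
[ 0.5852 -0.0523] 0.0336 -0.0552
end [ 0.5267602  -0.06073499]
tool dx,dy mm 100.53730408495004 55.7444367441647
```

View pics/s3c.png

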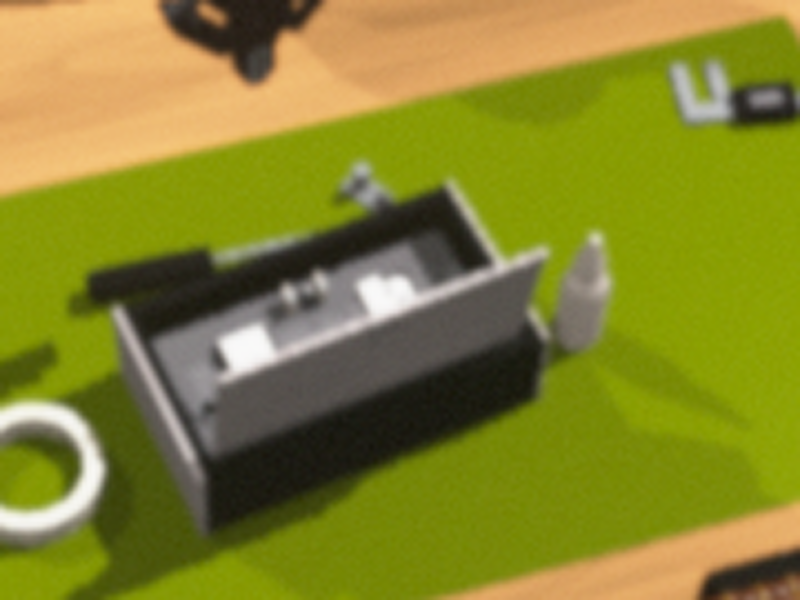

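The scene view shows the cover upright and the paddle's front region at crop (245,345), with the catch block between. Moving above the paddle end, then down.

Request:
{"api": "drive_tool", "payload": {"increments": [{"delta_pos": [25, 14, 0], "turn": 0, "jaw": -1}, {"delta_pos": [25, 14, 0], "turn": 0, "jaw": -1}, {"delta_pos": [25, 14, 0], "turn": 0, "jaw": -1}, {"delta_pos": [25, 14, 0], "turn": 0, "jaw": -1}, {"delta_pos": [0, 0, 0], "turn": 0, "jaw": -1}, {"delta_pos": [0, 0, 30], "turn": 0, "jaw": -1}, {"delta_pos": [0, 0, 30], "turn": 0, "jaw": -1}, {"delta_pos": [0, 0, 30], "turn": 0, "jaw": -1}]}}

```text
time: 5.92
tool_pos: [0.5265, -0.061, 0.2932]
tcp_rot: [3.133, 0.225, 0.003]
wrist_force: [0.5, 0.2, -0.7]
width: -0.001
grip_force: 0.0
```

Request:
{"api": "drive_tool", "payload": {"increments": [{"delta_pos": [0, 0, 20], "turn": 0, "jaw": -1}, {"delta_pos": [0, 0, 20], "turn": 0, "jaw": -1}, {"delta_pos": [0, 0, 14], "turn": 0, "jaw": -1}, {"delta_pos": [0, 0, 0], "turn": 0, "jaw": -1}]}}

```text
time: 6.25
tool_pos: [0.524, -0.0605, 0.2359]
tcp_rot: [-3.132, -0.226, 0.011]
wrist_force: [-0.9, 0.9, -0.8]
width: 0.0
grip_force: 0.0
```

Request:
{"api": "drive_tool", "payload": {"increments": [{"delta_pos": [2, 0, 3], "turn": 0, "jaw": -1}, {"delta_pos": [0, 0, 2], "turn": 0, "jaw": -1}, {"delta_pos": [0, 0, 2], "turn": 0, "jaw": -1}, {"delta_pos": [0, 0, 2], "turn": 0, "jaw": -1}]}}

```text
time: 6.58
tool_pos: [0.529, -0.0608, 0.2318]
tcp_rot: [3.133, 0.226, 0.004]
wrist_force: [-0.6, -0.3, 0.5]
width: -0.003
grip_force: 0.4
```

Request:
{"api": "drive_tool", "payload": {"increments": [{"delta_pos": [0, 0, 1], "turn": 0, "jaw": -1}, {"delta_pos": [0, 0, 1], "turn": 0, "jaw": -1}]}}

```text
time: 6.75
tool_pos: [0.5286, -0.0608, 0.2292]
tcp_rot: [3.133, 0.226, 0.002]
wrist_force: [-0.3, 0.0, 0.5]
width: -0.003
grip_force: 0.4
```

Request:
{"api": "drive_tool", "payload": {"increments": [{"delta_pos": [-2, 0, 1.5], "turn": 0, "jaw": -1}, {"delta_pos": [0, 0, 1], "turn": 0, "jaw": -1}, {"delta_pos": [0, 0, 1], "turn": 0, "jaw": -1}]}}

```text
time: 7.0
tool_pos: [0.5268, -0.0611, 0.2271]
tcp_rot: [3.133, 0.226, 0.002]
wrist_force: [-6.4, 1.9, 19.4]
width: 0.002
grip_force: 9.9
```

Request:
{"api": "drive_tool", "payload": {"increments": [{"delta_pos": [0, 0, -20], "turn": 0, "jaw": -1}, {"delta_pos": [0, 0, -35], "turn": 0, "jaw": -1}, {"delta_pos": [0, 0, -38], "turn": 0, "jaw": -1}, {"delta_pos": [-10, -10, -38], "turn": 0, "jaw": -1}, {"delta_pos": [-20, -20, -38], "turn": 0, "jaw": -1}, {"delta_pos": [-30, -26, -20], "turn": 0, "jaw": -1}, {"delta_pos": [-30, 0, 0], "turn": 0, "jaw": -1}, {"delta_pos": [-15, 0, 0], "turn": 0, "jaw": -1}]}}

```text
time: 7.67
tool_pos: [0.417, -0.0233, 0.4101]
tcp_rot: [3.133, 0.228, 0.004]
wrist_force: [0.3, 0.3, -0.3]
width: 0.005
grip_force: 0.0
```

```bash
python3 -c "
from h import *
st()
c=snap('scene','s4.png')
o=cv2.imread('pics/s3.png')[185:255,240:310];a=cv2.imread('pics/s4.png')[185:255,240:310]
cv2.imwrite('pics/s4c.png',cv2.resize(np.hstack([o,a]),(800,400),interpolation=2))"
```

```text
7.6667 [ 0.417  -0.0233  0.4101] [[0.989, 0.145, 0.002], [0.145, -0.989, -0.0], [0.002, 0.001, -1.0]] [ 0.28  0.33 -0.31] 0.0054463456169285395 [-0.115 -0.248  2.11  -0.     1.277  1.31 ]
```

View pics/s4c.png

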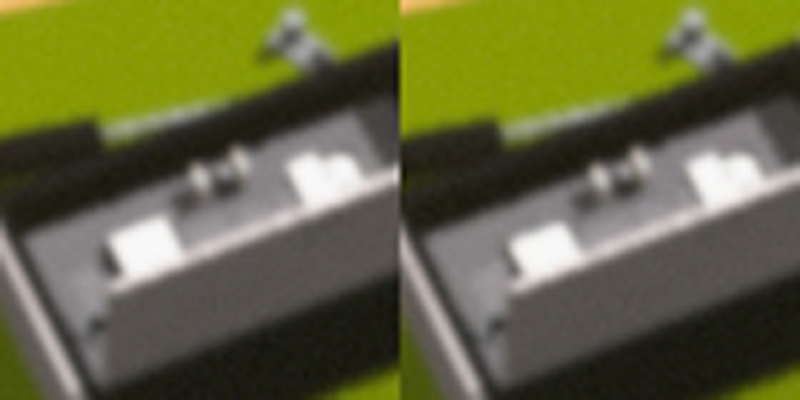

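Comparing before (left) and after (right), the white paddle's front edge dropped (crop y≈218 → 226 with its shape shortened): the switch tipped. Next, over the cover to its back side.

Request:
{"api": "drive_tool", "payload": {"increments": [{"delta_pos": [30, -2.5, 0], "turn": 0, "jaw": -1}, {"delta_pos": [30, 0, 0], "turn": 0, "jaw": -1}, {"delta_pos": [30, 0, 0], "turn": 0, "jaw": -1}, {"delta_pos": [30, 0, 0], "turn": 0, "jaw": -1}, {"delta_pos": [30, 0, 0], "turn": 0, "jaw": -1}, {"delta_pos": [30, 0, 0], "turn": 0, "jaw": -1}, {"delta_pos": [30, 0, 0], "turn": 0, "jaw": -1}, {"delta_pos": [30, 0, 0], "turn": 0, "jaw": -1}]}}

```text
time: 8.38
tool_pos: [0.6579, 0.0131, 0.4073]
tcp_rot: [-3.133, -0.225, 0.002]
wrist_force: [-0.3, 0.6, 0.6]
width: 0.005
grip_force: 0.0
```

Request:
{"api": "drive_tool", "payload": {"increments": [{"delta_pos": [0, 0, 0], "turn": 0, "jaw": -1}, {"delta_pos": [0, 0, 20], "turn": 0, "jaw": -1}, {"delta_pos": [0, 0, 20], "turn": 0, "jaw": -1}, {"delta_pos": [0, 0, 13], "turn": 0, "jaw": -1}, {"delta_pos": [0, 0, 0], "turn": 0, "jaw": -1}]}}

```text
time: 8.8
tool_pos: [0.6547, 0.0128, 0.3504]
tcp_rot: [-3.133, -0.225, 0.013]
wrist_force: [-0.2, 0.8, -0.4]
width: -0.002
grip_force: 0.0
```

```bash
cat >> h.py <<'E'
def box():
    s=bot.read_state(); th=np.radians(8.2); d=s['tool_pos'][:2]-[.544,-.0025]
    print('box x,y mm',1000*(d@[np.cos(th),np.sin(th)]),1000*(d@[-np.sin(th),np.cos(th)]),'tip z',1000*(s['tool_pos'][2]-.173),s['wrist_force'].round(1))
E
python3 -c "
from h import *
box()"
```

```text
box x,y mm 111.72133068626655 -0.6176846156168478 tip z 177.40293872812168 [-0.2  0.8 -0.4]
```

Request:
{"api": "drive_tool", "payload": {"increments": [{"delta_pos": [-10, 0, -4], "turn": 0, "jaw": -1}, {"delta_pos": [-10, 0, 0], "turn": 0, "jaw": -1}, {"delta_pos": [-9, 0, 0], "turn": 0, "jaw": -1}, {"delta_pos": [-9, 0, 0], "turn": 0, "jaw": -1}]}}

```text
time: 9.13
tool_pos: [0.6186, 0.0073, 0.3621]
tcp_rot: [3.133, 0.225, 0.01]
wrist_force: [3.5, -0.2, 2.6]
width: 0.001
grip_force: 1.4
```

```bash
python3 -c "
from h import *
box()"
```

```text
box x,y mm 75.27558340885687 -0.948236762849305 tip z 189.11838787634977 [ 3.5 -0.2  2.6]
```

Request:
{"api": "drive_tool", "payload": {"increments": [{"delta_pos": [-9, 0, 3], "turn": 0, "jaw": -1}, {"delta_pos": [-9, 0, 2], "turn": 0, "jaw": -1}, {"delta_pos": [-9, 0, 2], "turn": 0, "jaw": -1}, {"delta_pos": [-9, 0, 2.5], "turn": 0, "jaw": -1}]}}

```text
time: 9.47
tool_pos: [0.5823, 0.0021, 0.3504]
tcp_rot: [3.133, 0.226, 0.002]
wrist_force: [2.2, 0.2, 4.1]
width: 0.001
grip_force: 1.8
```

```bash
python3 -c "
from h import *
box()"
```

```text
box x,y mm 38.59320622077856 -0.9073461865045523 tip z 177.36989038180235 [2.2 0.2 4.1]
```

On the planned arc (38.6, 177.4 vs 37.1, 178.0). Continue.

Request:
{"api": "drive_tool", "payload": {"increments": [{"delta_pos": [-9, 0, 3.5], "turn": 0, "jaw": -1}, {"delta_pos": [-9, 0, 3.5], "turn": 0, "jaw": -1}, {"delta_pos": [-7.7, 0, 5.1], "turn": 0, "jaw": -1}, {"delta_pos": [-7.7, 0, 5.1], "turn": 0, "jaw": -1}, {"delta_pos": [-6.7, 0, 6.4], "turn": 0, "jaw": -1}, {"delta_pos": [-6.7, 0, 6.4], "turn": 0, "jaw": -1}]}}

```text
time: 9.97
tool_pos: [0.5359, -0.0046, 0.319]
tcp_rot: [3.133, 0.226, -0.001]
wrist_force: [2.5, -0.1, 3.7]
width: -0.004
grip_force: 1.9
```

```bash
python3 -c "
from h import *
box()"
```

```text
box x,y mm -8.279363777458107 -0.9470051061824472 tip z 145.98851761084842 [ 2.5 -0.1  3.7]
```

Request:
{"api": "drive_tool", "payload": {"increments": [{"delta_pos": [-5.5, 0, 7], "turn": 0, "jaw": -1}, {"delta_pos": [-5.5, 0, 7], "turn": 0, "jaw": -1}, {"delta_pos": [-4, 0, 8.2], "turn": 0, "jaw": -1}, {"delta_pos": [-4, 0, 8.3], "turn": 0, "jaw": -1}, {"delta_pos": [-2.7, 0, 8.8], "turn": 0, "jaw": -1}, {"delta_pos": [-2.7, 0, 8.8], "turn": 0, "jaw": -1}, {"delta_pos": [-1, 0, 6], "turn": 0, "jaw": -1}]}}

```text
time: 10.55
tool_pos: [0.5112, -0.0082, 0.2645]
tcp_rot: [3.133, 0.226, -0.001]
wrist_force: [0.2, -1.7, 5.3]
width: 0.005
grip_force: 2.7
```

```bash
python3 -c "
from h import *
box()"
```

```text
box x,y mm -33.243076474666545 -0.9731355469624635 tip z 91.53387087320586 [ 0.2 -1.7  5.3]
```

Request:
{"api": "drive_tool", "payload": {"increments": [{"delta_pos": [-1, 0, 5], "turn": 0, "jaw": -1}, {"delta_pos": [-1, 0, 4], "turn": 0, "jaw": -1}, {"delta_pos": [0, 0, 3], "turn": 0, "jaw": -1}, {"delta_pos": [0, 0, 2], "turn": 0, "jaw": -1}, {"delta_pos": [0, 0, 1], "turn": 0, "jaw": -1}, {"delta_pos": [0, 0, 0], "turn": 0, "jaw": -1}]}}

```text
time: 11.05
tool_pos: [0.5097, -0.0083, 0.2504]
tcp_rot: [-3.133, -0.226, 0.001]
wrist_force: [1.0, -1.0, 3.6]
width: -0.0
grip_force: 1.6
```

Request:
{"api": "drive_tool", "payload": {"increments": [{"delta_pos": [0, 0, 1], "turn": 0, "jaw": -1}, {"delta_pos": [0, 0, 1], "turn": 0, "jaw": -1}, {"delta_pos": [0, 0, 1], "turn": 0, "jaw": -1}, {"delta_pos": [0, 0, 0], "turn": 0, "jaw": -1}]}}

```text
time: 11.38
tool_pos: [0.5098, -0.0083, 0.2489]
tcp_rot: [-3.133, -0.226, 0.0]
wrist_force: [-2.1, -0.6, 12.0]
width: -0.001
grip_force: 6.0
```

Request:
{"api": "drive_tool", "payload": {"increments": [{"delta_pos": [0, 0, -3], "turn": 0, "jaw": -1}, {"delta_pos": [0, 0, -5], "turn": 0, "jaw": -1}, {"delta_pos": [0, 0, -10], "turn": 0, "jaw": -1}, {"delta_pos": [0, 0, -30], "turn": 0, "jaw": -1}, {"delta_pos": [0, 0, -38], "turn": 0, "jaw": -1}, {"delta_pos": [-20, 0, -38], "turn": 0, "jaw": -1}, {"delta_pos": [-30, 0, -20], "turn": 0, "jaw": -1}, {"delta_pos": [-30, 0, 0], "turn": 0, "jaw": -1}]}}

```text
time: 12.05
tool_pos: [0.432, -0.0198, 0.3964]
tcp_rot: [3.132, 0.227, 0.013]
wrist_force: [0.7, -0.1, 0.9]
width: -0.0
grip_force: 0.0
```

Request:
{"api": "drive_tool", "payload": {"increments": [{"delta_pos": [0, 0, 0], "turn": 0, "jaw": -1}, {"delta_pos": [0, 0, 0], "turn": 0, "jaw": -1}, {"delta_pos": [0, 0, 0], "turn": 0, "jaw": -1}, {"delta_pos": [0, 0, 0], "turn": 0, "jaw": -1}, {"delta_pos": [0, 0, 0], "turn": 0, "jaw": -1}, {"delta_pos": [0, 0, 0], "turn": 0, "jaw": -1}]}}

```text
time: 12.55
tool_pos: [0.4316, -0.0196, 0.3899]
tcp_rot: [-3.133, -0.226, 0.002]
wrist_force: [-0.5, 0.1, 0.5]
width: 0.003
grip_force: 0.0
```

```bash
python3 -c "
from h import *
c=snap('scene','s5.png')
a=cv2.imread('pics/s5.png')[150:285,210:390];cv2.imwrite('pics/s5c.png',cv2.resize(a,(800,600),interpolation=2))"
```

```text
(no output)
```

View pics/s5c.png

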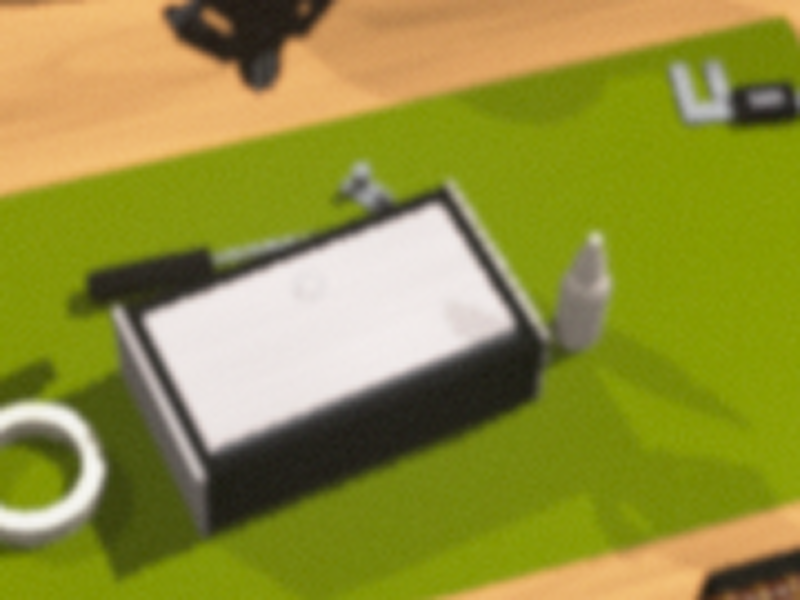

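The cover is shut and flush (mark at crop (308,286)), over a second after letting go, and the glue, tape, driver and tuner have not moved.

```bash
python3 -c "
from h import *
print(bot.finish_job())"
```

```text
the job is handed in; nothing more can be done
None
```

The power box is switched on and its cover is latched shut, flush with the box; the final picture shows the nearby things unmoved, and I handed the job in at about 12.6 s.

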